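Third hand at the valve manifold: shut the valve, hold the cover on its sprung seal

TASK

Turn the knob on top of the valve manifold clockwise until it is fully shut, then pick up the loose steel cover block, and press its seal face squarely and centrally against the sprung seal plate on the manifold's port face, clear of the bench, so that I can put the bolts in. Push the plate in gently to about half of its 16 mm travel (about 10 N), never to the bottom of its travel, and finish while still gripping the block and holding that steady push. Leave the wrench, the filter and the pipe union where they are.

Things in the scene. Friction and masses are not known exactly. Their poses are not given: they have to be found in the camera images.
- manifold: the valve manifold: a fixed aluminium block 130 (x) by 120 (y) by 90 mm high; a dark 6 mm foot plate sticks out 20 mm on both sides (y) and 40 mm at the back; unions on its back (+x). Origin: centre of its underside, on the bench. Its -x axis points out of the port face (at x = -65 mm), which carries the sprung seal plate. The knob stands on top.
- plate_face (a point): centre of the front of the sprung seal plate: square steel, 46 by 46 mm, 6 mm thick, dark round seal in the middle, on four pins before the manifold's port face. At rest it stands 22 mm out from the port face, centre 55 mm above the bench. Axes as the manifold's: +x points into the manifold (the push direction), y along the face, z up. Moves with the plate.
- seal_plate (a joint): how far the seal plate is pushed in towards the manifold, m: 0 at rest, 0.016 at the bottom of its travel. Spring: 2.7 N to start it moving, then 0.9 N more per mm (9.9 N at 8 mm).
- valve_grip (a point): grip point of the shut-off knob on the manifold: on its upright axis, 127 mm above the bench (37 mm above the manifold's top), 77 mm behind the port face. The knob is a black bar 42 long, 14 wide and 32 mm high (top 7 mm above this point) on a 44 mm disc. Its x axis lies along the bar, and turns with it.
- valve (a joint): angle of the knob, rad: grows as it turns clockwise seen from above, 1.9 at the end stop (fully shut). Stays where it is left; turns stiffly, about 0.06 N m.
- cover: the loose cover block, plain steel look, about 0.45 kg, 36 thick (x) by 50 wide (y) by 60 mm high (z), standing on the bench. Origin: centre of its underside. +x face: the seal face, flat with a thin dark disc. -x face: a dark round plug and four small screw heads, up to 7 mm proud. Grip the 50 mm width, fingers on the two plain y faces.
- cover_face (a point): centre of the cover block's seal face: 18 mm along +x and 30 mm up from cover; axes as cover. When fitted it lies on plate_face with the same axes.
- wrench: bystander: a steel wrench 200 mm long lying on the bench beyond the work. Origin: under its middle.
- filter: bystander: a grey round filter housing, 88 mm diameter, 128 mm high, standing on the bench. Origin: centre of its underside.
- union: bystander: a small round steel pipe union, 34 mm diameter, 36 mm high, standing on the bench. Origin: centre of its underside.
Things that resemble listed ones, but are neither listed nor needed, are in the scene too. Leave any red look-alike of the cover alone.

How it is judged:
By the outcome, as a careful person would: the job done as asked, in the order asked, and still so for the second after the job is handed in, while the arm keeps its last pose, push and grip.
It also fails if it takes over 67 s, if anything falls off the work surface, if the arm or the gripper's body presses on something with over 40 N, if the wrist force passes 120 N, or if a joint passes its speed limit or range.

ROBOT

A 6-joint arm with a two-finger parallel gripper is mounted at the origin on the work surface. World frame = base frame: x ahead of the robot, y to its left, z up, the work surface at z = 0. Lengths are in m, angles in rad, forces in N, time in s.
With the tool pointing down it reaches from about 0.3 to 0.775 m from the base axis. Payload 14.6 kg.
Tool frame: the origin (TCP) lies midway between the tips of the shut fingers; the grasp point (between the pads) lies 19 mm behind it; z points along the fingers, y is the line along which they close (so a half turn about z gives the same grasp; the last joint's range is limited). The gripper opens to 85 mm and grips with 20 to 120 N. Pads are 22 mm wide; open, the fingers measure 114 mm over their backs; the gripper's body (76 mm by 85 mm) begins 54 mm behind the grasp point. The pads swing forward as they close: fully open they stand 13 mm farther back than shut.
Start: joints at [1.062, 0.3, 1.521, -0, 1.321, -0.067], TCP at [0.235, 0.497, 0.231] pointing down, gripper open.
Joint ranges: [-3.03, 3.03], [-0.79, 2.21], [0.23, 2.52], [-1.04, 4.18], [0, 3.07], [-2.55, 2.55]. Speed limits (rad/s): [2.22, 2.22, 2.57, 3.14, 3.14, 3.14].

INTERFACE

Orientations are given as a rotation vector (axis times angle).
In Python, from bench import robot gives the robot as it stands. The module is installed in compiled form; this text tells all that it offers.
- The arm moves only by the tool arm_command, never from a script. Its argument "plan" is a list of rows, each an object of numbers: "tx", "ty", "tz": the shift along the tool's x, y, z in m; "wx", "wy", "wz": the turn, a rotation vector about the tool's x, y, z in rad; "grip": the finger opening in m, from 0 to 0.0854. A call has 1 to 8 rows; each row is the pose to reach, as a shift and turn from the pose commanded when the call began, along the tool's axes at that moment; what a row does not reach only later rows make up. A row lasts 1/8 s, in which the tool goes at most 62.5 mm and 10.7 degrees, less where a joint would pass 70% of its speed; a pose out of reach is approached as far as the arm can. A call with a gripper value outside its range is refused whole. The fingers move at their own pace and stop on an object; "squeeze" is the grip in N (left out, the last holds). Time passes only in rows, so rows that repeat a pose let the fingers close. It gives the time, the measured TCP pose, the force, the opening and the grip force at its end, in the units of the state.
- robot.sense(): the state, without advancing time (a new reading comes with each control period).
- robot.capture(name): name is "side" or "top"; returns the picture (400x640x3 uint8, red, green, blue); there is no depth.
- robot.get_calibration(name): a dict with "K" (3x3 intrinsics, pixels), "cam_to_world" (4x4, takes a point from camera to world coordinates). Camera axes: x right, y up, looking along -z (the intrinsics and any distortion apply to the point x, -y, -z); pixel columns grow to the right and rows downward; lengths in m; the calibration is good to about 2 mm. A picture is of the moment at which its call begins. get_calibration takes no time and is no camera call.
- robot.hand_in(): hands the job in; it is judged then, once.
The state is a dict: "time_s": time; "q": joint angles; "dq": joint speeds; "tau": joint torques, N m; "tcp_pos": TCP position; "tool_rot": TCP orientation; "wrist_force": force on the tool from outside, world axes, zero at the start; "ft_torque": the same for the moment, N m; "finger_gap": finger opening in m; "grasp_force": force on a finger pad.
Only numpy, scipy, OpenCV 4.12 (cv2) and the standard library are available. Lean on these libraries where they do the work, as an engineer would, in place of code of your own. Each camera call takes 0.05 s, during which the arm holds its last target. There are 200 camera calls.

## Working session

There is one attempt and no reset: what is moved stays moved. The work goes in short steps, Python scripts to look and compute and a tool call to move; the robot and the scene stay as the last step left them, time stands still between calls to the robot, and variables do not carry over. Pictures are saved under pics/ and viewed, at most 10 in all, crops included, and the job is handed in when it is done.

Besides the shell and the picture viewer there is one more tool, called after ">>>" by a JSON object that holds its "fn" and its "kwargs". arm_command: Moves the arm, as the interface text tells. Its arguments: {"type":"object","properties":{"plan":{"type":"array","items":{"type":"object","properties":{"tx":{"type":"number"},"ty":{"type":"number"},"tz":{"type":"number"},"wx":{"type":"number"},"wy":{"type":"number"},"wz":{"type":"number"},"grip":{"type":"number"}}}},"squeeze":{"type":"number"}},"required":["plan"]}

```bash
mkdir -p pics; python3 - <<'E'
from bench import robot
import cv2,numpy as np
for n in("side","top"):
    im=robot.capture(n);cv2.imwrite(f"pics/{n}0.png",im[:,:,::-1])
    c=robot.get_calibration(n);print(n,c.keys());print(np.round(c["K"],1).tolist(),np.round(c["cam_to_world"],3).tolist(),c.get("dist"))
s=robot.sense();print(s)
E
```

```text
side dict_keys(['K', 'cam_to_world'])
[[380.8, 0.0, 320.5], [0.0, 380.8, 201.8], [0.0, 0.0, 1.0]] [[0.907, 0.272, -0.321, 0.334], [-0.42, 0.553, -0.719, -0.724], [-0.018, 0.787, 0.616, 0.667], [0.0, 0.0, 0.0, 1.0]] None
top dict_keys(['K', 'cam_to_world'])
[[383.8, 0.0, 320.1], [0.0, 383.8, 198.4], [0.0, 0.0, 1.0]] [[0.005, 0.994, -0.106, 0.519], [-0.999, 0.001, -0.034, -0.094], [-0.033, 0.106, 0.994, 1.01], [0.0, 0.0, 0.0, 1.0]] None
{'time_s': 0.1, 'q': array([ 1.06240769e+00,  3.00404740e-01,  1.52152686e+00, -1.93868877e-05,
        1.32070874e+00, -6.65889226e-02]), 'dq': array([ 5.63750644e-04, -2.48235310e-03, -8.75310415e-04,  8.61040439e-05,
       -8.17071396e-04, -7.09066529e-05]), 'tau': array([ 7.35664962e-04, -5.44376779e+01, -3.62371087e+01, -6.00198837e-05,
        2.97581355e-03,  7.09580831e-05]), 'tcp_pos': array([0.23505834, 0.49700219, 0.23078066]), 'tool_rot': array([-6.88278555e-01, -3.06498307e+00,  1.58637546e-03]), 'wrist_force': array([ 0.79754396, -0.05477669,  0.11209944]), 'ft_torque': array([ 0.04304679, -0.01396338, -0.00318935]), 'grasp_force': 0.0, 'finger_gap': 0.08572507039701123}
```

View pics/top0.png

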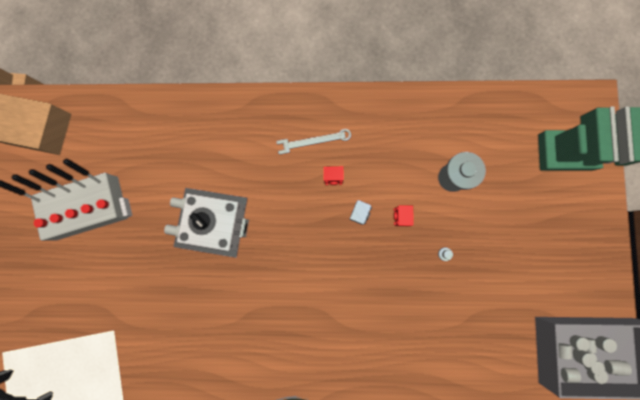

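View pics/side0.png

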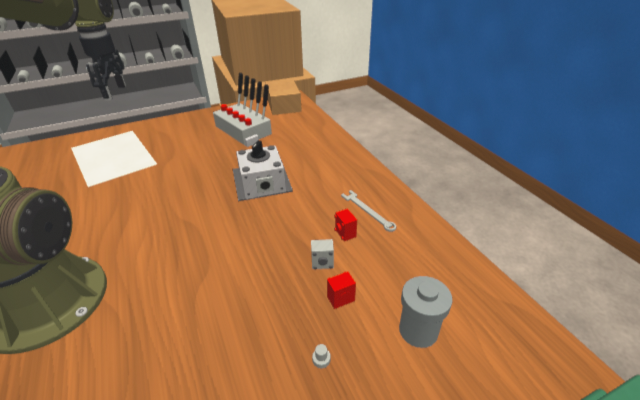

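Top view: manifold at about (210,222), with its port face to the image right (‑y). Candidates for the cover are the grey block at (361,212) top / (322,254) side, and the red look‑alikes at top (333,175) and (404,216). I choose the grey steel one and check it in a close crop.

```bash
python3 - <<'E'
import cv2,numpy as np
t=cv2.imread("pics/top0.png");s=cv2.imread("pics/side0.png")
def c(i,x,y,w,h): return cv2.resize(i[y:y+h,x:x+w],(400,300),interpolation=cv2.INTER_CUBIC)
cv2.imwrite("pics/crop1.png",np.vstack([np.hstack([c(t,160,180,100,75),c(t,335,195,48,36)]),np.hstack([c(s,220,133,88,66),c(s,298,234,48,36)])]))
E
```

```text
(no output)
```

View pics/crop1.png

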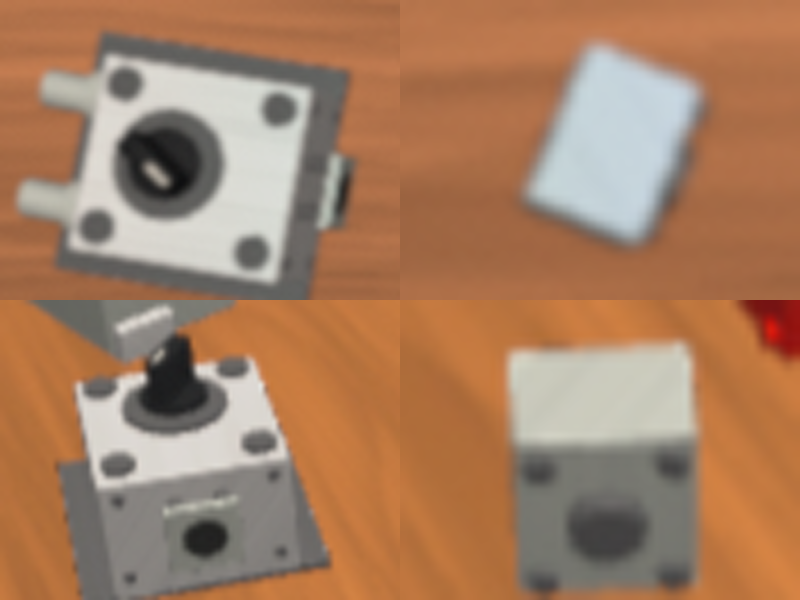

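The crop confirms it: grey block with the plug and screws facing ‑y (right edge in the top view), so its seal face looks towards the manifold. The knob bar runs from upper left to lower right at about (202,221) in the top view.

```bash
cat > h.py <<'E'
from bench import robot
import cv2,numpy as np
from scipy.spatial.transform import Rotation as R
C={n:robot.get_calibration(n) for n in("side","top")}
def cast(n,px,z):
    c=C[n];M=c["cam_to_world"];px=np.atleast_2d(px)
    d=np.c_[px,np.ones(len(px))]@np.linalg.inv(c["K"]).T*[1,-1,-1]@M[:3,:3].T
    o=M[:3,3];return o+d*((z-o[2])/d[:,2:])
def proj(n,P):
    c=C[n];M=c["cam_to_world"];p=(np.atleast_2d(P)-M[:3,3])@M[:3,:3]*[1,-1,-1]@c["K"].T
    return p[:,:2]/p[:,2:]
def quad(n,im,box,f,z,k=8):
    x,y,w,h=box;c=cv2.resize(im[y:y+h,x:x+w],None,fx=k,fy=k,interpolation=cv2.INTER_CUBIC)
    m=f(c.astype(int)).astype(np.uint8)*255
    cs=max(cv2.findContours(m,0,2)[0],key=cv2.contourArea)[:,0]
    px=(cs+.5)/k-.5+[x,y]
    W=cast(n,px,z)[:,:2]
    r=cv2.minAreaRect((W*1000).astype(np.float32))
    return r,cv2.boxPoints(r)
E
python3 - <<'E'
from h import *
t=cv2.imread("pics/top0.png");s=cv2.imread("pics/side0.png")
sat=lambda c:c.max(2)-c.min(2)
print("man",quad("top",t,(160,180,100,75),lambda c:(c.min(2)>150),.09))
print("cov",quad("top",t,(335,195,48,36),lambda c:(c[:,:,0]>130),.06))
print("cov side",quad("side",s,(298,234,48,36),lambda c:(c[:,:,0]>150),.06))
print("man side",quad("side",s,(226,142,62,50),lambda c:(c.min(2)>165),.09))
for n,i,b in(("top",t,(186,205,32,32)),("side",s,(235,135,45,30))):
    for th in(35,50): print("knob",n,th,quad(n,i,b,lambda c:c.max(2)<th,.134)[0])
x,y=182,202
print(t[y:y+38,x:x+38].max(2))
E
```

```text
man (((563.61328125, 227.4180908203125), (164.418701171875, 119.59507751464844), 80.83300018310547), array([[491.48248, 155.7852 ],
       [609.5501 , 136.7322 ],
       [635.7441 , 299.05096],
       [517.67645, 318.104  ]], dtype=float32))
cov (((587.928466796875, -161.7284393310547), (39.18019104003906, 52.43785095214844), 67.54605865478516), array([[ 556.215  , -169.81927],
       [ 604.6774 , -189.84741],
       [ 619.6419 , -153.6376 ],
       [ 571.1795 , -133.60947]], dtype=float32))
cov side (((586.3640747070312, -160.36553955078125), (36.97053527832031, 49.78066635131836), 67.9477310180664), array([[ 556.3544 , -168.15332],
       [ 602.49316, -186.8436 ],
       [ 616.3738 , -152.57776],
       [ 570.235  , -133.88748]], dtype=float32))
man side (((559.29248046875, 210.1679229736328), (131.85435485839844, 118.9164047241211), 80.56956481933594), array([[489.8357 , 154.87396],
       [607.14496, 135.3895 ],
       [628.74927, 265.46188],
       [511.44   , 284.94635]], dtype=float32))
knob top 35 ((563.1704711914062, 211.9604949951172), (41.606285095214844, 18.1557559967041), 34.73823165893555)
knob top 50 ((562.3974609375, 212.00534057617188), (43.260433197021484, 38.515682220458984), 23.66937828063965)
knob side 35 ((551.8018798828125, 187.31283569335938), (73.3150863647461, 23.551511764526367), 67.36511993408203)
knob side 50 ((550.7831420898438, 190.76173400878906), (88.88961029052734, 37.0084342956543), 82.04032135009766)
[[188 189 194 ... 216 216 217]
 [188 189 197 ... 216 216 216]
 [184 187 200 ... 217 217 216]
 ...
 [ 92  92  94 ... 218 218 217]
 [ 95  93  94 ... 219 216 211]
 [107 100 101 ... 215 208 190]]
```

```bash
python3 - <<'E'
from h import *
t=cv2.imread("pics/top0.png");s=cv2.imread("pics/side0.png")
def c(i,x,y): 
    d=cv2.resize(i[y:y+30,x:x+40],(400,300),interpolation=cv2.INTER_CUBIC)
    return (255*np.clip(d/255/.6,0,1)**.5).astype(np.uint8)
cv2.imwrite("pics/crop2.png",np.hstack([c(t,182,206),c(s,238,133)]))
a=np.array([549.5,145.7]);u=np.array([np.cos(np.radians(80.7)),np.sin(np.radians(80.7))]);k=(a+77*u)/1000
for n in C: print(n,proj(n,[[*k,.134],[*k,.102]]))
E
```

```text
side [[256.74931424 143.60581045]
 [258.09022334 153.35756326]]
top [[196.06541404 220.07142743]
 [200.81347842 220.74426243]]
```

View pics/crop2.png

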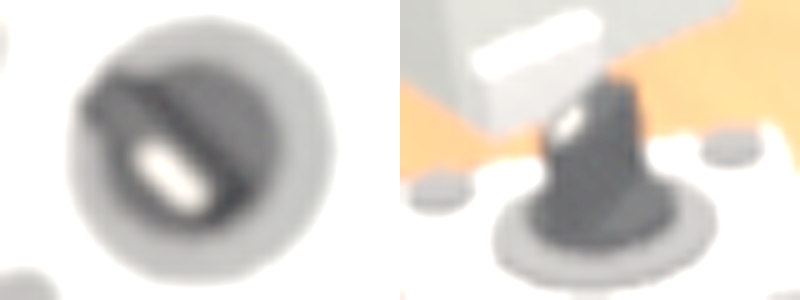

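```bash
python3 - <<'E'
from h import *
t=cv2.imread("pics/top0.png");s=cv2.imread("pics/side0.png")
print(quad("top",t,(192,217,13,13),lambda c:c.min(2)>90,.134))
print(quad("side",s,(252,141,7,8),lambda c:c.min(2)>100,.134))
E
```

```text
(((554.9310302734375, 215.4445343017578), (17.510942459106445, 7.241143226623535), 46.5490608215332), array([[546.2812 , 211.57837],
       [551.538  , 206.59839],
       [563.5809 , 219.3107 ],
       [558.32404, 224.29068]], dtype=float32))
(((554.0115356445312, 227.57972717285156), (33.29415512084961, 13.403977394104004), 68.62859344482422), array([[541.704  , 214.51962],
       [554.1863 , 209.63504],
       [566.3191 , 240.63983],
       [553.8368 , 245.52441]], dtype=float32))
```

```bash
cat >> h.py <<'E'
def goto(P,yaw):
    "shift and turn in tool axes to a tool-down pose with tool x at yaw (deg)"
    s=robot.sense();T=R.from_rotvec(s["tool_rot"]);a=np.radians(yaw)
    D=R.from_matrix(np.c_[[np.cos(a),np.sin(a),0],[np.sin(a),-np.cos(a),0],[0,0,-1]])
    print("t",np.round(T.inv().apply(np.array(P)-s["tcp_pos"]),4),"w",np.round((T.inv()*D).as_rotvec(),4))
E
python3 -c "
from h import *
goto([.562,.222,.200],226.5)
k=np.array([.562,.222]);print(np.round(cast('top',proj('top',[[*k,.134]]),.134),3))"
```

```text
t [-0.4131 -0.1088  0.0309] w [-9.0000e-04 -7.0000e-04 -1.2534e+00]
[[0.562 0.222 0.134]]
```

>>> {"fn": "arm_command", "kwargs": {"plan": [{"tx":-0.06,"ty":-0.016,"wz":-0.18,"grip":0.045},{"tx":-0.12,"ty":-0.032,"wz":-0.36,"grip":0.045},{"tx":-0.18,"ty":-0.047,"wz":-0.54,"grip":0.045},{"tx":-0.236,"ty":-0.062,"wz":-0.72,"grip":0.045},{"tx":-0.295,"ty":-0.078,"tz":0.01,"wz":-0.9,"grip":0.045},{"tx":-0.354,"ty":-0.093,"tz":0.02,"wz":-1.08,"grip":0.045},{"tx":-0.413,"ty":-0.109,"tz":0.031,"wz":-1.253,"grip":0.045},{"tx":-0.413,"ty":-0.109,"tz":0.031,"wz":-1.253,"grip":0.045}]}}

```text
$.plan[0]: bad value
```

```bash
python3 - <<'E'
from h import *
goto([.562,.222,.108],226.5)
for n in C: cv2.imwrite(f"pics/{n}1.png",robot.capture(n)[:,:,::-1])
t=cv2.imread("pics/top1.png");s=cv2.imread("pics/side1.png")
c=lambda i,x,y:cv2.resize(i[y:y+75,x:x+100],(400,300),interpolation=cv2.INTER_CUBIC)
cv2.imwrite("pics/crop3.png",np.hstack([c(t,150,180),c(s,210,100)]))
print(robot.sense()["q"],robot.sense()["finger_gap"])
E
```

```text
t [-0.4131 -0.1087  0.1229] w [-9.0000e-04 -7.0000e-04 -1.2534e+00]
[ 1.06243291e+00  3.00222511e-01  1.52132822e+00 -4.31818492e-06
  1.32067913e+00 -6.65811311e-02] 0.0851186940860865
```

View pics/crop3.png

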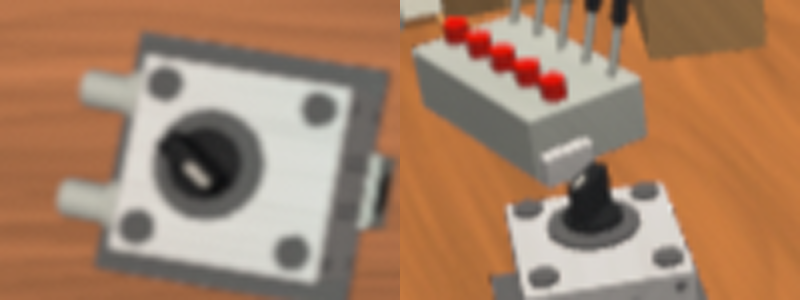

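The plan was refused because every key must be given, so the arm is still away from the knob. I'll send full rows.

>>> {"fn": "arm_command", "kwargs": {"plan": [{"tx":-0.06,"ty":-0.016,"tz":0,"wx":0,"wy":0,"wz":-0.18,"grip":0.045},{"tx":-0.12,"ty":-0.032,"tz":0,"wx":0,"wy":0,"wz":-0.36,"grip":0.045},{"tx":-0.18,"ty":-0.047,"tz":0,"wx":0,"wy":0,"wz":-0.54,"grip":0.045},{"tx":-0.236,"ty":-0.062,"tz":0,"wx":0,"wy":0,"wz":-0.72,"grip":0.045},{"tx":-0.295,"ty":-0.078,"tz":0.01,"wx":0,"wy":0,"wz":-0.9,"grip":0.045},{"tx":-0.354,"ty":-0.093,"tz":0.02,"wx":0,"wy":0,"wz":-1.08,"grip":0.045},{"tx":-0.413,"ty":-0.109,"tz":0.031,"wx":0,"wy":0,"wz":-1.253,"grip":0.045},{"tx":-0.413,"ty":-0.109,"tz":0.031,"wx":0,"wy":0,"wz":-1.253,"grip":0.045}]}}

```text
time_s: 1.2
tcp_pos: [0.5635, 0.2196, 0.1991]
tool_rot: [1.241, -2.885, 0.0]
wrist_force: [-0.6, 0.2, 0.2]
finger_gap: 0.045
grasp_force: 0.0
```

```bash
python3 - <<'E'
from h import *
goto([.562,.222,.108],226.5)
s=robot.sense();print(s["time_s"],s["q"],s["finger_gap"],s["tcp_pos"],s["wrist_force"],s["ft_torque"])
E
```

```text
t [-0.0009  0.0027  0.0911] w [ 0.0006 -0.0013  0.0007]
1.2 [ 3.11083861e-01  4.48472389e-01  1.39420387e+00 -1.58829665e-04
  1.30035000e+00 -2.07194613e+00] 0.04498038082765345 [0.5634911  0.21958127 0.19908078] [-0.6131326   0.23068683  0.22908921] [-0.00139389  0.02240765 -0.03774241]
```

>>> {"fn": "arm_command", "kwargs": {"plan": [{"tx":-0.001,"ty":0.0027,"tz":0.03,"wx":0,"wy":0,"wz":0,"grip":0.045},{"tx":-0.001,"ty":0.0027,"tz":0.06,"wx":0,"wy":0,"wz":0,"grip":0.045},{"tx":-0.001,"ty":0.0027,"tz":0.08,"wx":0,"wy":0,"wz":0,"grip":0.045},{"tx":-0.001,"ty":0.0027,"tz":0.091,"wx":0,"wy":0,"wz":0,"grip":0.045},{"tx":-0.001,"ty":0.0027,"tz":0.091,"wx":0,"wy":0,"wz":0,"grip":0.045}]}}

```text
time_s: 1.82
tcp_pos: [0.5605, 0.2246, 0.1089]
tool_rot: [1.239, -2.886, -0.0]
wrist_force: [-0.2, -0.0, -0.1]
finger_gap: 0.045
grasp_force: 0.0
```

```bash
python3 - <<'E'
from h import *
goto([.562,.222,.108],226.5)
for n in C: cv2.imwrite(f"pics/{n}2.png",robot.capture(n)[:,:,::-1])
t=cv2.imread("pics/top2.png");s=cv2.imread("pics/side2.png")
c=lambda i,x,y:cv2.resize(i[y:y+75,x:x+100],(400,300),interpolation=cv2.INTER_CUBIC)
cv2.imwrite("pics/crop4.png",np.hstack([c(t,150,180),c(s,210,100)]))
s=robot.sense();print(s["wrist_force"],s["ft_torque"])
E
```

```text
t [ 0.0008 -0.0029  0.0009] w [ 0.0004 -0.0008 -0.0004]
[ 0.24002733  0.29145775 -0.45046355] [0.02271319 0.0135896  0.02992466]
```

View pics/crop4.png

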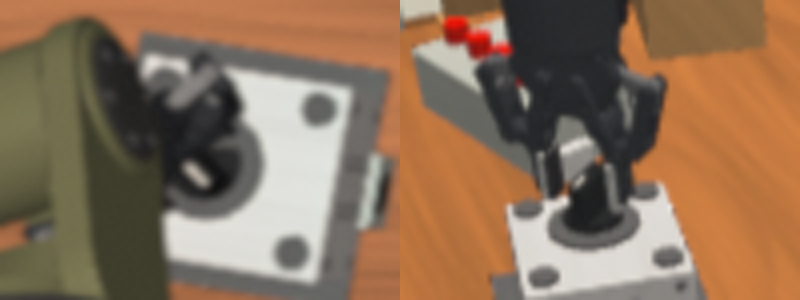

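The view shows the open fingers either side of the knob bar (side crop, fingers at (545,170) and (612,185), bar between them). I'll correct the 2.8 mm and close.

>>> {"fn": "arm_command", "kwargs": {"plan": [{"tx":0.001,"ty":-0.0028,"tz":0.0005,"wx":0,"wy":0,"wz":0,"grip":0.03},{"tx":0.001,"ty":-0.0028,"tz":0.0005,"wx":0,"wy":0,"wz":0,"grip":0.02},{"tx":0.001,"ty":-0.0028,"tz":0.0005,"wx":0,"wy":0,"wz":0,"grip":0.005},{"tx":0.001,"ty":-0.0028,"tz":0.0005,"wx":0,"wy":0,"wz":0,"grip":0.005},{"tx":0.001,"ty":-0.0028,"tz":0.0005,"wx":0,"wy":0,"wz":0,"grip":0.005},{"tx":0.001,"ty":-0.0028,"tz":0.0005,"wx":0,"wy":0,"wz":0,"grip":0.005}], "squeeze": 40}}

```text
time_s: 2.68
tcp_pos: [0.5621, 0.2219, 0.1092]
tool_rot: [-1.239, 2.886, -0.0]
wrist_force: [-1.3, -2.8, 5.4]
finger_gap: 0.0133
grasp_force: 40.8
```

```bash
python3 - <<'E'
from h import *
goto([.562,.222,.108],226.5)
s=robot.sense();print(s["wrist_force"],s["ft_torque"],s["finger_gap"])
E
```

```text
t [0.0001 0.0001 0.0012] w [-0.0004  0.0004 -0.0004]
[-1.32253133 -2.76747927  5.36828422] [-0.35978524  0.23995613  0.07170915] 0.013330587327028348
```

>>> {"fn": "arm_command", "kwargs": {"plan": [{"tx":0,"ty":0,"tz":0,"wx":0,"wy":0,"wz":0.12,"grip":0.005},{"tx":0,"ty":0,"tz":0,"wx":0,"wy":0,"wz":0.24,"grip":0.005},{"tx":0,"ty":0,"tz":0,"wx":0,"wy":0,"wz":0.36,"grip":0.005},{"tx":0,"ty":0,"tz":0,"wx":0,"wy":0,"wz":0.48,"grip":0.005},{"tx":0,"ty":0,"tz":0,"wx":0,"wy":0,"wz":0.6,"grip":0.005},{"tx":0,"ty":0,"tz":0,"wx":0,"wy":0,"wz":0.6,"grip":0.005}]}}

```text
time_s: 3.42
tcp_pos: [0.5619, 0.2224, 0.1093]
tool_rot: [-0.329, 3.124, 0.001]
wrist_force: [-3.3, 1.6, 6.9]
finger_gap: 0.0133
grasp_force: 41.0
```

```bash
cat > st.py <<'E'
from h import *
s=robot.sense();r=R.from_rotvec(s["tool_rot"]).as_matrix()
print(s["time_s"],s["tcp_pos"],"yaw",np.degrees(np.arctan2(r[1,0],r[0,0])),"F",s["wrist_force"].round(2),"T",s["ft_torque"].round(3),"tau6",s["tau"][5],"q6",s["q"][5],s["finger_gap"],s["grasp_force"])
E
python3 st.py
```

```text
3.425 [0.56187856 0.22244763 0.10925625] yaw -167.99327077567557 F [-3.34  1.55  6.9 ] T [ 0.251  0.514 -0.042] tau6 0.9795715659856796 q6 -1.4645252009939 0.013312591114648867 40.9992653131485
```

>>> {"fn": "arm_command", "kwargs": {"plan": [{"tx":0,"ty":0,"tz":0,"wx":0,"wy":0,"wz":0.12,"grip":0.005},{"tx":0,"ty":0,"tz":0,"wx":0,"wy":0,"wz":0.24,"grip":0.005},{"tx":0,"ty":0,"tz":0,"wx":0,"wy":0,"wz":0.36,"grip":0.005},{"tx":0,"ty":0,"tz":0,"wx":0,"wy":0,"wz":0.48,"grip":0.005},{"tx":0,"ty":0,"tz":0,"wx":0,"wy":0,"wz":0.48,"grip":0.005}]}}

```text
time_s: 4.05
tcp_pos: [0.5619, 0.2229, 0.1092]
tool_rot: [0.423, 3.113, 0.002]
wrist_force: [-3.5, 4.4, 5.3]
finger_gap: 0.0132
grasp_force: 40.9
```

```bash
python3 st.py
```

```text
4.05 [0.56186505 0.22289082 0.10922116] yaw 164.5113350545055 F [-3.49  4.36  5.28] T [ 0.743  0.469 -0.04 ] tau6 0.9816411137580872 q6 -0.9845046408057473 0.01316600917648144 40.871790647506714
```

>>> {"fn": "arm_command", "kwargs": {"plan": [{"tx":0,"ty":0,"tz":0,"wx":0,"wy":0,"wz":0.1,"grip":0.005},{"tx":0,"ty":0,"tz":0,"wx":0,"wy":0,"wz":0.2,"grip":0.005},{"tx":0,"ty":0,"tz":0,"wx":0,"wy":0,"wz":0.3,"grip":0.005},{"tx":0,"ty":0,"tz":0,"wx":0,"wy":0,"wz":0.3,"grip":0.005}]}}

```text
time_s: 4.55
tcp_pos: [0.5626, 0.2227, 0.1094]
tool_rot: [0.88, 3.014, 0.002]
wrist_force: [3.6, 3.5, 3.1]
finger_gap: 0.0134
grasp_force: 70.4
```

```bash
python3 st.py
```

```text
4.55 [0.56257218 0.22273859 0.1093657 ] yaw 147.4587651512295 F [3.59 3.52 3.13] T [ 0.682 -0.65   1.033] tau6 1.9626369327306747 q6 -0.6865177429302776 0.01338892818761842 70.44510550796986
```

>>> {"fn": "arm_command", "kwargs": {"plan": [{"tx":0,"ty":0,"tz":0,"wx":0,"wy":0,"wz":0.05,"grip":0.005},{"tx":0,"ty":0,"tz":0,"wx":0,"wy":0,"wz":0.08,"grip":0.005},{"tx":0,"ty":0,"tz":0,"wx":0,"wy":0,"wz":0.08,"grip":0.005}]}}

```text
time_s: 4.92
tcp_pos: [0.5626, 0.2227, 0.1095]
tool_rot: [0.995, 2.978, 0.002]
wrist_force: [3.2, 5.3, 4.9]
finger_gap: 0.0132
grasp_force: 116.4
```

```bash
python3 st.py
```

```text
4.925 [0.56255348 0.22273453 0.10947956] yaw 143.05558724871986 F [3.23 5.3  4.87] T [ 0.628 -0.584  2.695] tau6 3.00261028110981 q6 -0.6091383380314003 0.013203227458221287 116.35834569620783
```

>>> {"fn": "arm_command", "kwargs": {"plan": [{"tx":0,"ty":0,"tz":0,"wx":0,"wy":0,"wz":0,"grip":0.06},{"tx":0,"ty":0,"tz":0,"wx":0,"wy":0,"wz":0,"grip":0.06},{"tx":0,"ty":0,"tz":0,"wx":0,"wy":0,"wz":0,"grip":0.06},{"tx":0,"ty":0,"tz":-0.04,"wx":0,"wy":0,"wz":0,"grip":0.08},{"tx":0,"ty":0,"tz":-0.09,"wx":0,"wy":0,"wz":0,"grip":0.085},{"tx":0,"ty":0,"tz":-0.09,"wx":0,"wy":0,"wz":0,"grip":0.085}]}}

```text
time_s: 5.68
tcp_pos: [0.5633, 0.2223, 0.2029]
tool_rot: [1.0, 2.972, 0.006]
wrist_force: [-0.7, -0.1, -1.3]
finger_gap: 0.0851
grasp_force: 0.0
```

```bash
python3 st.py; python3 - <<'E'
from h import *
# cover: mean of both views, less bias
goto([.5865,-.1605,.17],67.75-90+0); goto([.5865,-.1605,.17],67.75)
goto([.5865,-.1605,.17],247.75)
E
```

```text
5.675 [0.56328147 0.22229721 0.20289488] yaw 142.8100997134531 F [-0.72 -0.07 -1.29] T [ 0.021 -0.002 -0.012] tau6 -0.0014933248894521967 q6 -0.6063329831525507 0.08505688136925893 0.0
t [-0.2498 -0.2911  0.0322] w [ 0.0066 -0.0073  2.8808]
t [-0.2498 -0.2911  0.0322] w [ 7.3000e-03 -4.0000e-04  1.3101e+00]
t [-0.2498 -0.2911  0.0322] w [ 4.0000e-04  7.8000e-03 -1.8315e+00]
```

>>> {"fn": "arm_command", "kwargs": {"plan": [{"tx":-0.031,"ty":-0.036,"tz":0,"wx":0,"wy":0,"wz":0.164,"grip":0.085},{"tx":-0.062,"ty":-0.073,"tz":0,"wx":0,"wy":0,"wz":0.328,"grip":0.085},{"tx":-0.094,"ty":-0.109,"tz":0,"wx":0,"wy":0,"wz":0.491,"grip":0.085},{"tx":-0.125,"ty":-0.146,"tz":0,"wx":0,"wy":0,"wz":0.655,"grip":0.085},{"tx":-0.156,"ty":-0.182,"tz":0,"wx":0,"wy":0,"wz":0.819,"grip":0.085},{"tx":-0.187,"ty":-0.218,"tz":0.01,"wx":0,"wy":0,"wz":0.983,"grip":0.085},{"tx":-0.219,"ty":-0.255,"tz":0.02,"wx":0,"wy":0,"wz":1.146,"grip":0.085},{"tx":-0.25,"ty":-0.291,"tz":0.032,"wx":0,"wy":0,"wz":1.31,"grip":0.085}]}}

```text
time_s: 6.68
tcp_pos: [0.585, -0.1626, 0.1658]
tool_rot: [-2.613, -1.744, 0.001]
wrist_force: [0.5, 0.5, -0.1]
finger_gap: 0.0851
grasp_force: 0.0
```

>>> {"fn": "arm_command", "kwargs": {"plan": [{"tx":0,"ty":0,"tz":0,"wx":0,"wy":0,"wz":0,"grip":0.085},{"tx":0,"ty":0,"tz":0,"wx":0,"wy":0,"wz":0,"grip":0.085},{"tx":0,"ty":0,"tz":0,"wx":0,"wy":0,"wz":0,"grip":0.085}]}}

```text
time_s: 7.05
tcp_pos: [0.5855, -0.1599, 0.1669]
tool_rot: [2.606, 1.754, 0.0]
wrist_force: [-0.2, 0.6, -0.0]
finger_gap: 0.0851
grasp_force: 0.0
```

```bash
python3 st.py; python3 - <<'E'
from h import *
goto([.5865,-.1605,.017],67.75)
t=robot.capture("top")[:,:,::-1].copy();s=robot.capture("side")[:,:,::-1].copy();cv2.imwrite("pics/t3.png",t);cv2.imwrite("pics/s3.png",s)
a=t[175:250,150:250];b=s[:,:][200:290,270:390]
cv2.imwrite("pics/crop5.png",np.hstack([cv2.resize(a,(400,300),interpolation=2),cv2.resize(b,(400,300),interpolation=2)]))
# knob stripe
print(quad("top",t,(188,213,20,16),lambda c:c.min(2)>90,.134))
E
```

```text
7.05 [ 0.58546556 -0.15994091  0.16692705] yaw 67.88325336725758 F [-0.15  0.58 -0.  ] T [ 0.025  0.007 -0.005] tau6 -0.007122108800103888 q6 0.058949143753869476 0.0850914962716336 0.0
t [-1.000e-04  1.100e-03  1.499e-01] w [ 0.0002 -0.0001  0.0023]
(((561.1607666015625, 232.02674865722656), (36.99489974975586, 18.948591232299805), 2.3981504440307617), array([[542.2831 , 240.71875],
       [543.0759 , 221.78674],
       [580.03845, 223.33475],
       [579.2456 , 242.26675]], dtype=float32))
```

View pics/crop5.png

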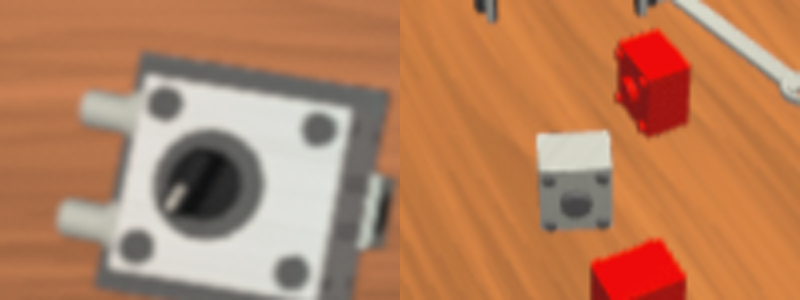

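The knob bar has turned from about 46° to about 145° (stripe now at lower left, crop (175,197)) against a hard stop. The cover is untouched. Descending.

>>> {"fn": "arm_command", "kwargs": {"plan": [{"tx":0,"ty":0.001,"tz":0.04,"wx":0,"wy":0,"wz":0,"grip":0.085},{"tx":0,"ty":0.001,"tz":0.08,"wx":0,"wy":0,"wz":0,"grip":0.085},{"tx":0,"ty":0.001,"tz":0.115,"wx":0,"wy":0,"wz":0,"grip":0.085},{"tx":0,"ty":0.001,"tz":0.14,"wx":0,"wy":0,"wz":0,"grip":0.085},{"tx":0,"ty":0.001,"tz":0.15,"wx":0,"wy":0,"wz":0,"grip":0.085},{"tx":0,"ty":0.001,"tz":0.15,"wx":0,"wy":0,"wz":0,"grip":0.085},{"tx":0,"ty":0.001,"tz":0.15,"wx":0,"wy":0,"wz":0,"grip":0.07}], "squeeze": 60}}

```text
time_s: 8.02
tcp_pos: [0.5869, -0.1614, 0.0181]
tool_rot: [2.607, 1.751, 0.002]
wrist_force: [0.2, 0.9, 0.3]
finger_gap: 0.0703
grasp_force: 0.0
```

>>> {"fn": "arm_command", "kwargs": {"plan": [{"tx":0,"ty":0,"tz":0,"wx":0,"wy":0,"wz":0,"grip":0.055},{"tx":0,"ty":0,"tz":0,"wx":0,"wy":0,"wz":0,"grip":0.05},{"tx":0,"ty":0,"tz":0,"wx":0,"wy":0,"wz":0,"grip":0.04},{"tx":0,"ty":0,"tz":0,"wx":0,"wy":0,"wz":0,"grip":0.04},{"tx":0,"ty":0,"tz":0,"wx":0,"wy":0,"wz":0,"grip":0.04},{"tx":0,"ty":0,"tz":0,"wx":0,"wy":0,"wz":0,"grip":0.04}]}}

```text
time_s: 8.78
tcp_pos: [0.5871, -0.1616, 0.0179]
tool_rot: [2.607, 1.75, 0.002]
wrist_force: [1.9, -0.9, 6.3]
finger_gap: 0.0497
grasp_force: 62.6
```

```bash
python3 st.py
```

```text
8.775 [ 0.58706583 -0.16160057  0.01790824] yaw 67.7663351236614 F [ 1.92 -0.87  6.29] T [-0.057 -0.168 -0.04 ] tau6 -0.0010876923988689668 q6 0.05928244086601966 0.04968718398842274 62.564624547958374
```

>>> {"fn": "arm_command", "kwargs": {"plan": [{"tx":0,"ty":0,"tz":-0.02,"wx":0,"wy":0,"wz":0,"grip":0.04},{"tx":0,"ty":0,"tz":-0.05,"wx":0,"wy":0,"wz":0,"grip":0.04},{"tx":0,"ty":0,"tz":-0.05,"wx":0,"wy":0,"wz":0,"grip":0.04},{"tx":0,"ty":0,"tz":-0.05,"wx":0,"wy":0,"wz":0,"grip":0.04}]}}

```text
time_s: 9.28
tcp_pos: [0.5857, -0.1611, 0.066]
tool_rot: [-2.607, -1.751, 0.001]
wrist_force: [0.4, 0.2, -4.8]
finger_gap: 0.0493
grasp_force: 63.9
```

```bash
python3 st.py; python3 -c "
from h import *
goto([.538,.0758,.06],80.7)"
```

```text
9.275 [ 0.5857098  -0.16111901  0.06596729] yaw 67.76876230977294 F [ 0.36  0.19 -4.77] T [ 0.039 -0.014  0.013] tau6 0.00012175898518762551 q6 0.05927052183767298 0.04931149713452428 63.894245624542236
t [ 0.2013 -0.1338  0.0061] w [-1.400e-03 -1.000e-04 -2.257e-01]
```

>>> {"fn": "arm_command", "kwargs": {"plan": [{"tx":0.035,"ty":-0.023,"tz":0,"wx":0,"wy":0,"wz":-0.04,"grip":0.04},{"tx":0.07,"ty":-0.047,"tz":0,"wx":0,"wy":0,"wz":-0.08,"grip":0.04},{"tx":0.11,"ty":-0.073,"tz":0,"wx":0,"wy":0,"wz":-0.12,"grip":0.04},{"tx":0.145,"ty":-0.096,"tz":0,"wx":0,"wy":0,"wz":-0.16,"grip":0.04},{"tx":0.175,"ty":-0.116,"tz":0.003,"wx":0,"wy":0,"wz":-0.2,"grip":0.04},{"tx":0.193,"ty":-0.128,"tz":0.006,"wx":0,"wy":0,"wz":-0.226,"grip":0.04},{"tx":0.201,"ty":-0.134,"tz":0.006,"wx":0,"wy":0,"wz":-0.226,"grip":0.04},{"tx":0.201,"ty":-0.134,"tz":0.006,"wx":0,"wy":0,"wz":-0.226,"grip":0.04}]}}

```text
time_s: 10.28
tcp_pos: [0.538, 0.0755, 0.0603]
tool_rot: [-2.394, -2.034, 0.001]
wrist_force: [0.4, 0.5, -4.2]
finger_gap: 0.0493
grasp_force: 64.0
```

>>> {"fn": "arm_command", "kwargs": {"plan": [{"tx":0,"ty":0,"tz":0,"wx":0,"wy":0,"wz":0,"grip":0.04},{"tx":0,"ty":0,"tz":0,"wx":0,"wy":0,"wz":0,"grip":0.04}]}}

```text
time_s: 10.52
tcp_pos: [0.5384, 0.0747, 0.0608]
tool_rot: [2.395, 2.033, -0.0]
wrist_force: [-0.1, 0.3, -5.6]
finger_gap: 0.0494
grasp_force: 64.0
```

```bash
python3 st.py; python3 - <<'E'
from h import *
t=robot.capture("top")[:,:,::-1].copy();s=robot.capture("side")[:,:,::-1].copy();cv2.imwrite("pics/t4.png",t);cv2.imwrite("pics/s4.png",s)
p=np.array([.5459,.124])
c=proj("side",[[*p,.055]])[0];d=proj("top",[[*p,.055]])[0];print(c,d)
f=lambda i,c:cv2.resize(i[int(c[1])-30:int(c[1])+30,int(c[0])-40:int(c[0])+40],(400,300),interpolation=2)
cv2.imwrite("pics/crop6.png",np.vstack([np.hstack([f(cv2.imread("pics/side0.png"),c),f(cv2.imread("pics/top0.png"),d)]),np.hstack([f(s,c),f(t,d)])]))
# plate seal disc (dark) in first side picture: contour centre
i=cv2.imread("pics/side0.png");x0,y0=int(c[0])-12,int(c[1])-10
k=8;z=cv2.resize(i[y0:y0+20,x0:x0+24],None,fx=k,fy=k,interpolation=2)
m=(z.max(2)<60).astype(np.uint8);q=max(cv2.findContours(m,0,2)[0],key=cv2.contourArea);(e,ax,an)=cv2.fitEllipse(q);print("seal px",np.array(e)/k-.5+.5/k+[x0,y0],np.array(ax)/k)
E
```

```text
10.525 [0.53842916 0.07471886 0.06075244] yaw 80.65123608547859 F [-0.07  0.26 -5.59] T [-0.02   0.003 -0.007] tau6 -0.0030246979440562427 q6 0.23373985255841137 0.049438583047308804 64.03038382530212
[265.206117  185.6618131] [245.68424015 228.20137202]
seal px [264.75222301 185.03210545] [6.87451696 9.00945187]
```

View pics/crop6.png

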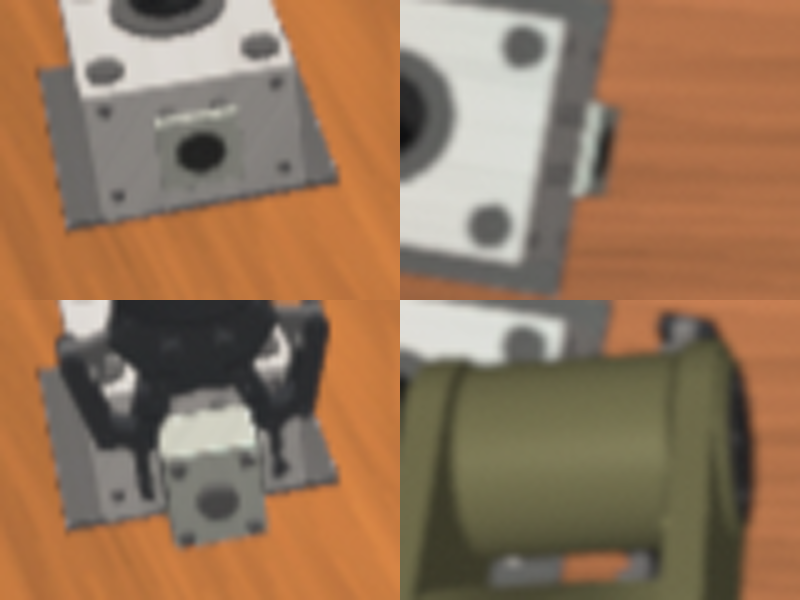

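The side crop shows the cover held square in the fingers, its plug at about (268.6,195.4), in front of the plate whose seal was at (264.8,185.0). I'll use the held block to remove the camera bias.

```bash
python3 - <<'E'
from h import *
s=cv2.imread("pics/s4.png")
u=np.array([np.cos(np.radians(80.65)),np.sin(np.radians(80.65)),0]);v=np.array([-u[1],u[0],0])
tcp=np.array([.53843,.07472,.06075]);und=tcp+.0008*u+[0,0,-.0179]
# front-face screw heads and plug : blobs darker than the face
x0,y0,k=254,178,10
z=cv2.resize(s[y0:y0+36,x0:x0+28],None,fx=k,fy=k,interpolation=2)
hsv=z.astype(int);sat=hsv.max(2)-hsv.min(2)
m=((z.max(2)<88)&(sat<30)).astype(np.uint8)
for q in cv2.findContours(m,cv2.RETR_EXTERNAL,2)[0]:
    a=cv2.contourArea(q)/k**2
    if a>2:
        (cx,cy),r=cv2.minEnclosingCircle(q);M=cv2.moments(q);print(round(a,1),np.array([M['m10']/M['m00'],M['m01']/M['m00']])/k-.45+[x0,y0])
print("plug pred",proj("side",[und-.018*u+[0,0,.03],und-.025*u+[0,0,.03]]))
m=((z.min(2)>150)).astype(np.uint8);q=max(cv2.findContours(m,0,2)[0],key=cv2.contourArea)[:,0]
print("top extremes", q.min(0)/k+[x0,y0],q.max(0)/k+[x0,y0])
cs=[und+a*.018*u+b*.025*v+[0,0,.06] for a,b in((-1,-1),(-1,1),(1,1),(1,-1))]
print("top corners pred",proj("side",cs))
g=s[:,:,0].astype(int)
for r in(190,196,202):print(r,s[r,252:286].max(2) if 0 else s[r,252:286,0])
E
```

```text
2.3 [262.12240143 202.41365591]
34.2 [268.16803423 195.3621252 ]
3.6 [260.24500693 189.00460009]
2.4 [273.94371585 186.77848361]
36.2 [279.2883908  182.26424828]
30.6 [254.65944981 184.30572823]
plug pred [[268.7340364  194.39094184]
 [269.17531648 195.94328201]]
top extremes [257.1 178. ] [276.1 186.6]
top corners pred [[277.17323386 183.37445895]
 [257.80879319 186.68627867]
 [255.86097326 178.98901227]
 [274.71738138 175.84372096]]
190 [ 89  57  55  90 117  92 110  97  83  90 111 119 120 118 119 118 118 117
 118 119 120 119 119 118 115 103 119 103  85  97 119 126 126 126]
196 [131 127 124 121 113 102  90 113 117 119 119 116  94  73  69  69  69  69
  67  71  91 116 118 117 117 113  79  68  66  66  67  67  66  66]
202 [ 64  66  64  65  65  65  64  80 102  88  81  82 109 115 114 114 113 116
 108 100  96  90  86  74  70  69  68  67  67  66  66  66  66  65]
```

```bash
python3 -c "
from h import *
goto([.5426,.0985,.0429],80.75)"
```

```text
t [0.0239 0.0003 0.0179] w [ 0.0001  0.     -0.0014]
```

>>> {"fn": "arm_command", "kwargs": {"plan": [{"tx":0.005,"ty":0.0003,"tz":0.01,"wx":0,"wy":0,"wz":-0.0015,"grip":0.04},{"tx":0.012,"ty":0.0003,"tz":0.0178,"wx":0,"wy":0,"wz":-0.0015,"grip":0.04},{"tx":0.019,"ty":0.0003,"tz":0.0178,"wx":0,"wy":0,"wz":-0.0015,"grip":0.04},{"tx":0.024,"ty":0.0003,"tz":0.0178,"wx":0,"wy":0,"wz":-0.0015,"grip":0.04},{"tx":0.024,"ty":0.0003,"tz":0.0178,"wx":0,"wy":0,"wz":-0.0015,"grip":0.04},{"tx":0.024,"ty":0.0003,"tz":0.0178,"wx":0,"wy":0,"wz":-0.0015,"grip":0.04},{"tx":0.024,"ty":0.0003,"tz":0.0178,"wx":0,"wy":0,"wz":-0.0015,"grip":0.04}]}}

```text
time_s: 11.5
tcp_pos: [0.5425, 0.0989, 0.0431]
tool_rot: [2.393, 2.036, 0.0]
wrist_force: [-1.0, 0.4, -5.7]
finger_gap: 0.0493
grasp_force: 64.0
```

```bash
python3 st.py;python3 -c "
from h import *
goto([.5426,.0985,.0429],80.75)"
```

```text
11.5 [0.54247343 0.09890079 0.04310403] yaw 80.79066905626719 F [-0.99  0.35 -5.69] T [-0.028 -0.003 -0.025] tau6 -0.0011038499360438436 q6 0.27468087272577507 0.049292773626285 63.99469256401062
t [-0.0004  0.0002  0.0002] w [ 0.0002 -0.      0.0007]
```

>>> {"fn": "arm_command", "kwargs": {"plan": [{"tx":0.002,"ty":0,"tz":0,"wx":0,"wy":0,"wz":0,"grip":0.04},{"tx":0.004,"ty":0,"tz":0,"wx":0,"wy":0,"wz":0,"grip":0.04},{"tx":0.006,"ty":0,"tz":0,"wx":0,"wy":0,"wz":0,"grip":0.04},{"tx":0.008,"ty":0,"tz":0,"wx":0,"wy":0,"wz":0,"grip":0.04},{"tx":0.01,"ty":0,"tz":0,"wx":0,"wy":0,"wz":0,"grip":0.04},{"tx":0.01,"ty":0,"tz":0,"wx":0,"wy":0,"wz":0,"grip":0.04},{"tx":0.01,"ty":0,"tz":0,"wx":0,"wy":0,"wz":0,"grip":0.04}]}}

```text
time_s: 12.38
tcp_pos: [0.544, 0.1088, 0.043]
tool_rot: [2.392, 2.036, -0.0]
wrist_force: [-1.9, -4.9, -2.6]
finger_gap: 0.0498
grasp_force: 63.9
```

```bash
python3 st.py
```

```text
12.375 [0.54400738 0.10876165 0.04299181] yaw 80.80207061244138 F [-1.93 -4.89 -2.63] T [-0.694  0.229  0.076] tau6 0.08916558930650353 q6 0.2920747363841872 0.0497676634168628 63.94527554512024
```

>>> {"fn": "arm_command", "kwargs": {"plan": [{"tx":0.0015,"ty":0,"tz":0,"wx":0,"wy":0,"wz":0,"grip":0.04},{"tx":0.003,"ty":0,"tz":0,"wx":0,"wy":0,"wz":0,"grip":0.04},{"tx":0.0045,"ty":0,"tz":0,"wx":0,"wy":0,"wz":0,"grip":0.04},{"tx":0.0053,"ty":0,"tz":0,"wx":0,"wy":0,"wz":0,"grip":0.04},{"tx":0.0053,"ty":0,"tz":0,"wx":0,"wy":0,"wz":0,"grip":0.04},{"tx":0.0053,"ty":0,"tz":0,"wx":0,"wy":0,"wz":0,"grip":0.04},{"tx":0.0053,"ty":0,"tz":0,"wx":0,"wy":0,"wz":0,"grip":0.04}]}}

```text
time_s: 13.25
tcp_pos: [0.5448, 0.1136, 0.043]
tool_rot: [2.392, 2.036, -0.001]
wrist_force: [-1.9, -9.6, -1.8]
finger_gap: 0.0497
grasp_force: 64.1
```

```bash
python3 st.py; python3 - <<'E'
from h import *
t=robot.capture("top")[:,:,::-1].copy();s=robot.capture("side")[:,:,::-1].copy();cv2.imwrite("pics/t5.png",t);cv2.imwrite("pics/s5.png",s)
f=lambda i,x,y:cv2.resize(i[y:y+45,x:x+60],(400,300),interpolation=2)
cv2.imwrite("pics/crop7.png",np.hstack([f(s,235,160),f(t,220,205)]))
E
```

```text
13.25 [0.54475142 0.11355275 0.04297768] yaw 80.79433380763537 F [-1.91 -9.65 -1.79] T [-1.286  0.429  0.08 ] tau6 0.1084429956972599 q6 0.3012006170375398 0.049716556477535805 64.08102035522461
```

View pics/crop7.png

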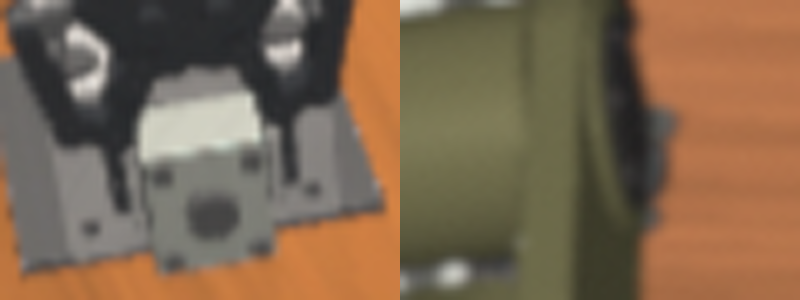

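```bash
python3 st.py
```

```text
13.35 [0.54476732 0.11356162 0.04298595] yaw 80.79571774322505 F [-2.1  -8.06 -1.7 ] T [-1.309  0.325  0.096] tau6 0.1084420527331531 q6 0.3012051046884659 0.04956218348131632 64.08419609069824
```

The side crop shows the block square on the plate and clear of the bench, about 9 N. One small final step, then I'll average the force.

>>> {"fn": "arm_command", "kwargs": {"plan": [{"tx":0.0005,"ty":0,"tz":0,"wx":0,"wy":0,"wz":0,"grip":0.04},{"tx":0.0005,"ty":0,"tz":0,"wx":0,"wy":0,"wz":0,"grip":0.04},{"tx":0.0005,"ty":0,"tz":0,"wx":0,"wy":0,"wz":0,"grip":0.04},{"tx":0.0005,"ty":0,"tz":0,"wx":0,"wy":0,"wz":0,"grip":0.04}]}}

```text
time_s: 13.85
tcp_pos: [0.5448, 0.114, 0.043]
tool_rot: [2.392, 2.036, -0.001]
wrist_force: [-2.3, -9.0, -1.6]
finger_gap: 0.0493
grasp_force: 64.1
```

```bash
python3 - <<'E'
from h import *
F=[];T=[]
for i in range(12):
    im=robot.capture("side");s=robot.sense();F.append(s["wrist_force"]);T.append(s["ft_torque"])
print(np.mean(F,0),np.std(F,0),np.mean(T,0),s["tcp_pos"],s["grasp_force"],s["time_s"])
# block tilt: plug and screws now against an upright block at the TCP
cv2.imwrite("pics/s6.png",im[:,:,::-1]);b=im[:,:,::-1]
x0,y0,k=254,172,10
z=cv2.resize(b[y0:y0+32,x0:x0+26],None,fx=k,fy=k,interpolation=2).astype(int)
m=((z.max(2)<88)&(z.max(2)-z.min(2)<30)).astype(np.uint8)
for q in cv2.findContours(m,cv2.RETR_EXTERNAL,2)[0]:
    M=cv2.moments(q)
    if M['m00']>100: print(round(M['m00']/100,1),np.array([M['m10'],M['m01']])/M['m00']/k-.45+[x0,y0])
u=np.array([np.cos(np.radians(80.75)),np.sin(np.radians(80.75)),0]);v=np.array([-u[1],u[0],0])
und=s["tcp_pos"]+.0003*u+[0,0,-.0179]
print("plug",proj("side",[und-.022*u+[0,0,.03]]))
E
```

```text
[-2.66099803 -9.00668882 -1.90049696] [0.48799944 0.51516137 0.68122167] [-1.37482859  0.37673273  0.11002538] [0.54481283 0.11400423 0.04297111] 64.09316182136536 14.45
1.3 [260.66730769 198.87      ]
1.7 [273.43189055 196.69646766]
30.7 [266.48928571 192.08308871]
3.0 [258.93231982 186.0044482 ]
2.4 [272.16869416 183.754811  ]
59.7 [276.62602378 176.97232086]
21.5 [254.87300295 175.21874515]
plug [[267.25358221 192.14267672]]
```

The push is steady at about 9.5 N (about 7.5 mm). The plug sits where an upright, unslipped block would put it. Handing in.

```bash
python3 -c "
from bench import robot
print(robot.hand_in())"
```

```text
the job is handed in; nothing more can be done
None
```

I turned the knob clockwise to its hard stop, and the gripper is now holding the cover block square and central on the seal plate, clear of the bench. The push is steady at about 9.5 N (roughly 7.5 mm in), the job is handed in at about 14.5 s, and the wrench, filter and union were not touched.

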